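# Press and slide a slide cassette under a leaf spring

## Task

Load the white slide cassette into its track: with the fingertips press it down hard on its ribbed thumb pad, against the sprung floor, and keep it pressed while you push it along the track under the gate bar and the leaf spring, fully home against the end stop. Then let go and leave it there, held down by the bar. Do not lift the cassette, and leave the petri dish, the little brown bottle and the label roll where they are.

Things in the scene. Friction and masses are not known exactly. Their poses are not given: they have to be found in the camera images.
- loading_track: Fixed metal loading track, base plate 240 x 96 x 4 mm (x = -140 to +100 mm). Origin on its centre line at bench height; x axis = the direction in which the cassette is pushed in, z up. Two side guides, 55 mm apart inside, 67 mm over all, tops 24 mm above the bench, run from x = -130 to +85. The sprung floor lies between them; a gate bar, the leaf spring and the end stop follow along x.
- gate (a point): Centre of the lower front edge of the blunt gate bar that crosses the track: 27 mm above the bench, x = +30 mm in the track's frame. The bar is 12 mm deep, its top 40 mm above the bench (screw heads 42). A cassette resting free butts against it: it must be pressed down at least 5 mm to pass below.
- end_stop (a point): Centre of the end stop's face at bench height, x = +85 mm in the track's frame; the top of the stop is 24 mm above the bench. The cassette is home when its nose touches it: the cassette's origin is then 60 mm before this point (x = +25 mm in the track's frame).
- cassette: Loose white plastic slide cassette, 120 x 52 mm, about 0.12 kg, lying on the sprung floor with its nose 13 to 40 mm before the gate bar. Origin at the centre of its underside (18 mm above the bench when free); x axis towards its nose (x = +60 mm), as the track's x; z up. The front part (x = -20 to +60) is flat and 14 mm thick, top 32 mm above the bench when free, with two glass slides let in.
- thumb_pad (a point): Centre of the cassette's thumb pad, on its top: x = -40 mm in the cassette's frame, 18 mm above its underside. Grooved pad 40 mm long (to the rear) and 52 mm wide; its top is 36 mm above the bench when free, 26 mm when fully pressed. At its front, 20 mm ahead of this point, is the rear face of a thumb rib 6 mm high, 46 mm wide, 5 mm thick, against which to push.
- sprung_floor (a joint): How far the sprung floor is pressed down, m: 0 up (top 18 mm above the bench), 0.010 fully down; it stays level. It takes 6 N to start it and 0.8 N more per mm (14 N fully down). It spans the track from x = -130 to +84 mm. Let go at home, the cassette rises until its front part meets the gate bar (0.005) and stays held.
- leaf_spring (a joint): How far the steel leaf spring is lifted, rad: 0 free, about 0.1 to 0.25 with the cassette under it. It is hinged behind the gate bar and slopes down to x = +75 mm in the track's frame; it presses down with a few newtons and drags on the cassette.
- petri_0: loose petri dish with pale content, 59 mm across, 14 mm high, standing beyond the end-stop end of the track; origin at the centre of its underside; not to be moved
- bottle_small: loose small brown bottle with white cap, 34 mm across, 64 mm high, standing on the bench to the right; origin at the centre of its underside; not to be moved
- label_roll: loose white label roll lying flat, 60 mm across, 26 mm high, to the left of the work; origin at the centre of its underside; not to be moved. Left of and behind it stands the analyser, a fixed bench machine about 0.45 m high: its front is at world x = 0.53 m, its right side at y = 0.23 m; keep the arm clear of it

How it is judged:
By the outcome, as a careful person would: the job done as asked, in the order asked, and still so for the second after the job is handed in, with the robot touching nothing.
It also fails if it takes over 38 s, if anything falls off the work surface, if the arm or the gripper's body presses on something with over 40 N, if the wrist force passes 120 N, or if a joint passes its speed limit or range.

## Robot

A 6-joint arm with a two-finger parallel gripper is mounted at the origin on a cart in front of the work surface, level with it; the furniture and walls round the work are solid. World frame = base frame: x ahead of the robot, y to its left, z up, the work surface at z = 0. Lengths are in mm, angles in rad, forces in N, time in s.
With the tool pointing down it reaches from about 275 to 1000 mm from the base axis. Payload 8.4 kg.
Tool frame: the origin (TCP) lies on the centre line of the jaws, within the pads' length; the fingertips stand 17 mm ahead of it and the grasp point (between the pads) lies 2 mm behind it (r.tcp_to_tips is the z of the fingertips in the tool frame, in mm); z points along the fingers, y is the direction in which the jaws open and shut (so a half turn about z gives the same grasp; the last joint's range is limited). The gripper opens to 85 mm and grips with 20 to 120 N. Pads are 22 mm wide; open, the fingers measure 114 mm over their backs; the gripper's body (76 mm by 85 mm) begins 54 mm behind the grasp point. The pads swing forward as they close: fully open they stand 13 mm farther back than shut.
Start: joints at [-1.294, 0.353, 1.633, -0, 1.155, -0.002], TCP at [172, -600.869, 248.281] pointing down, gripper open.
Joint ranges: [-2.63, 2.63], [-0.92, 2.1], [0.06, 2.66], [-1.3, 4.44], [0, 2.69], [-3.02, 3.02]. Speed limits (rad/s): [2.22, 2.22, 2.79, 3.14, 3.14, 3.14].

## Interface

Orientations are given as [roll, pitch, yaw] about the fixed x, y, z axes, in that order (R = Rz(yaw) Ry(pitch) Rx(roll)).
In Python, from rig import r, cams, job gives the robot as it stands.
- The arm moves only by the tool drive_tool, never from a script. Its argument "deltas" is a list of rows, each a list of 4 numbers: the shift along the tool's x, y, z in cm, then the turn about the tool's z in rad. In form: [[x, y, z, roll], ...]. A call has 1 to 12 rows; each row shifts and turns the commanded pose from where the row before left it, along the tool's axes as they then stand; what a row does not reach is not made up. A row lasts 1/12 s, in which the tool goes at most 41.7 mm and 7.16 degrees, less where a joint would pass 70% of its speed; a pose out of reach is approached as far as the arm can. A call with a gripper value outside its range is refused whole. "jaw" is the closure, from 0 (fully open) to 1 (shut), set as the call begins (left out, the last holds). The fingers move at their own pace and stop on an object; "force" is the grip in N (left out, the last holds). Time passes only in rows, so rows that do not move let the fingers close. It gives the time, the measured TCP pose, the force and the opening at its end, in the units of the state.
- r.sense(): the state, without advancing time (a new reading comes with each control period).
- cams.grab_frame(name): name is "side" or "top"; returns (picture, depth): 384x512x3 uint8, red, green, blue; 384x512 float32, mm along the optical axis (not along the pixel's ray), 0 where there is no reading.
- cams.camera_params(name): a dict with "fx", "fy", "cx", "cy" (pixels), "R" (3x3) and "t" (3): a world point X has camera coordinates R X + t. Camera axes: x right, y down, z forward; pixel columns grow to the right and rows downward; lengths in mm; the calibration is good to about 2 mm. A picture is of the moment at which its call begins. camera_params takes no time and is no camera call.
- job.sign_off(): hands the job in, once; it reports no verdict.
The state is a dict: "clock": time; "qpos": joint angles; "qvel": joint speeds; "joint_efforts": joint torques, N m; "eef_pos": TCP position; "tcp_rot": TCP orientation; "contact_force": force on the tool from outside, world axes, zero at the start; "wrist_torque": the same for the moment, N m; "opening": opening from 0.0 (shut) to 1.0 (fully open).
Only numpy, scipy, OpenCV 4.12 (cv2) and the standard library are available. Lean on these libraries where they do the work, as an engineer would, in place of code of your own. Each camera call takes 0.05 s, during which the arm holds its last target. There are 200 camera calls.

## Working session

There is one attempt and no reset: what is moved stays moved. The work goes in short steps, Python scripts to look and compute and a tool call to move; the robot and the scene stay as the last step left them, time stands still between calls to the robot, and variables do not carry over. Pictures are saved under pics/ and viewed, about 8 in all and at most 12, crops included, and the job is handed in when it is done.

Besides the shell and the picture viewer there is one more tool, called after "Call:" by a JSON object that holds its "name" and its "arguments", one argument or row to a line. drive_tool: Moves the arm, as the interface text tells. Its arguments: {"type":"object","properties":{"deltas":{"type":"array"},"jaw":{"type":"number"},"force":{"type":"number"}},"required":["deltas"]}

```bash
mkdir -p pics; ls; python3 - <<'E'
from rig import r,cams
import cv2,numpy as np
s=r.sense();print(s['clock'],s['eef_pos'],s['tcp_rot'],s['contact_force'],s['opening'],r.tcp_to_tips)
for n in('side','top'):
    p,d=cams.grab_frame(n);c=cams.camera_params(n);print(n,c)
    cv2.imwrite(f'pics/{n}0.png',p[:,:,::-1]);np.savez(f'{n}0.npz',p=p,d=d)
E
```

```text
pics
0.0 [ 171.90819274 -600.44529219  247.56473903] [-3.14026452e+00 -4.02149022e-05  2.78821989e-01] [0.24353025 0.74370691 0.54851731] 0.9974633135466273 17.0
side {'fx': 390.17500218365046, 'fy': 390.17500218365046, 'cx': 257.4344480231193, 'cy': 190.63778435277226, 'R': array([[ 0.99557593, -0.09326956,  0.01137391],
       [-0.02402073, -0.36967195, -0.92885179],
       [ 0.09083822,  0.92446927, -0.3702769 ]]), 't': array([-530.45532268,   45.42080132, 1061.28658165])}
top {'fx': 467.84370162737054, 'fy': 467.84370162737054, 'cx': 249.82396359803622, 'cy': 189.63526167857654, 'R': array([[ 0.02731558, -0.99960408,  0.00674784],
       [-0.9909728 , -0.0279648 , -0.13111401],
       [ 0.13125081, -0.00310547, -0.99134433]]), 't': array([-121.16057569,  517.15963004, 1123.62269206])}
```

View pics/top0.png

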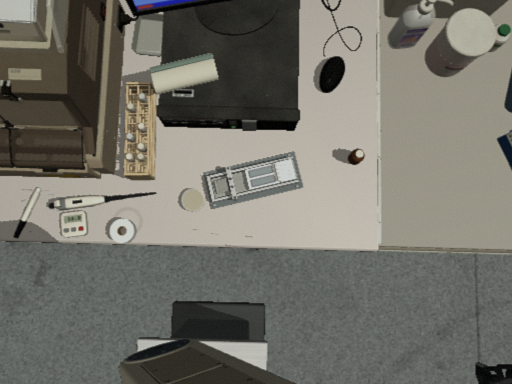

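View pics/side0.png

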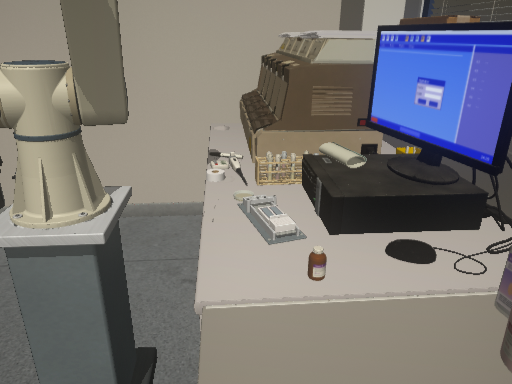

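The top view shows the track from about (301,170), its open end, to (206,195), its stop end. The petri dish is at (192,200), the bottle at (356,157) and the roll at (121,231). The push direction is to image left, roughly world +y. I'll zoom in next.

```bash
cat > h.py <<'E'
import numpy as np,cv2
from rig import r,cams
def ray(n,u,v,z):
    c=cams.camera_params(n);R=c['R'];o=-R.T@c['t']
    d=R.T@np.array([(u-c['cx'])/c['fx'],(v-c['cy'])/c['fy'],1]);return o+d*(z-o[2])/d[2]
def pix(n,X):
    c=cams.camera_params(n);q=c['R']@np.array(X,float)+c['t'];return np.array([c['fx']*q[0]/q[2]+c['cx'],c['fy']*q[1]/q[2]+c['cy']])
E
python3 - <<'E'
from h import *
p=np.load('top0.npz')['p'][:,:,::-1]
c=p[140:220,180:310];cv2.imwrite('pics/crop0.png',cv2.resize(c,None,fx=6,fy=6,interpolation=cv2.INTER_CUBIC))
# base plate: dark-ish vs. bench
g=cv2.cvtColor(p,cv2.COLOR_BGR2GRAY).copy()
print(g[205,230:330:10],g[175,205:300:4])
m=(g<150).astype(np.uint8);m[:142]=0;m[215:]=0;m[:,:200]=0;m[:,310:]=0
m=cv2.morphologyEx(m,cv2.MORPH_CLOSE,np.ones((5,5)))
cs,_=cv2.findContours(m,0,1);k=max(cs,key=cv2.contourArea)
b=cv2.minAreaRect(k);print(b);bp=cv2.boxPoints(b)
W=np.array([ray('top',u,v,4) for u,v in bp]);print(bp,W,W.mean(0),np.linalg.norm(np.diff(W,axis=0),axis=1))
E
```

```text
[172 181 182 181 183 185 185 185 184 184] [ 75  86 175 188  99  58 181 152 146 146  90 125 137 126 168 201 163 120
 179 204 204 200 206 121]
((250.4849090576172, 178.71409606933594), (40.63890838623047, 98.2811050415039), 76.67547607421875)
[[197.98425 170.26688]
 [293.61966 147.6164 ]
 [302.98557 187.16132]
 [207.35016 209.8118 ]] [[ 570.48466024   26.81198635    4.        ]
 [ 636.56181392 -216.5285621     4.        ]
 [ 534.52117444 -241.91384132    4.        ]
 [ 469.9595054    -1.04700166    4.        ]] [ 552.8817885  -108.16935468    4.        ] [252.15236021 105.15086545 249.36929154]
```

View pics/crop0.png

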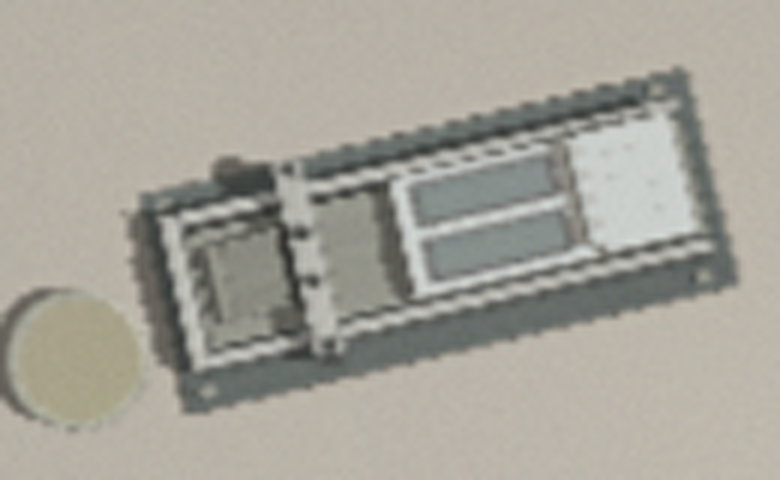

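The crop shows the base plate corners at about (685,70), (735,285), (185,408) and (145,195). The cassette nose runs (393,180)-(413,297), the rib is near x≈565 and the rear edge is (680,112)-(698,235). The gate bar is at (290,165)-(328,352).

```bash
python3 - <<'E'
from h import *
f=lambda U,V,z:ray('top',(U+.5)/6-.5+180,(V+.5)/6-.5+140,z)
P=dict(a=f(685,70,4),b=f(735,285,4),c=f(185,408,4),d=f(143,195,4))
for k in P:print(k,P[k].round(1))
print([np.linalg.norm(P[x]-P[y]).round(1) for x,y in('ab','bc','cd','da')])
ax=(P['c']+P['d']-P['a']-P['b'])[:2];ax/=np.linalg.norm(ax);print('yaw',np.arctan2(ax[1],ax[0]))
c=sum(P.values())[:2]/4;o=c+20*ax;l=np.array([-ax[1],ax[0]]);print('origin',o,ax)
def T(U,V,z):
    q=f(U,V,z)[:2]-o;return (q@ax).round(1),(q@l).round(1)
for n,U,V,z in [('nose1',392,182,32),('nose2',413,297,32),('ribR1',578,145,42),('ribR2',594,243,42),('rear1',680,112,36),('rear2',698,235,36),('bar1',302,163,40),('bar2',340,350,40),('barL1',277,165,40),('barL2',316,352,40),('stopL',162,218,24),('stopL',198,368,24)]:print(n,T(U,V,z))
# depth check
z=np.load('top0.npz')
d=z['d'];C=cams.camera_params('top')
v,u=np.mgrid[140:215,195:310];dd=d[140:215,195:310]
X=np.stack([(u-C['cx'])/C['fx']*dd,(v-C['cy'])/C['fy']*dd,dd],-1)-C['t'];X=X@C['R']
t=X[...,:2]-o;tx=t@ax;ty=t@l;h=X[...,2];ok=dd>0
print('bench h',np.median(h[ok&(abs(ty)>70)]))
for a in range(-145,110,5):
    s=ok&(abs(ty)<20)&(tx>=a)&(tx<a+5)
    if s.any():print(a,np.median(h[s]).round(1),end='; ')
print()
for a in range(-60,60,4):
    s=ok&(abs(tx+90)<20)&(ty>=a)&(ty<a+4)
    if s.any():print(a,np.median(h[s]).round(1),end='; ')
E
```

```text
a [ 627. -217.    4.]
b [ 534.7 -239.6    4. ]
c [475.8  -8.6   4. ]
d [566.2  12.8   4. ]
[np.float64(95.1), np.float64(238.4), np.float64(92.8), np.float64(237.7)]
yaw 1.8249173780746195
origin [545.89556655 -93.74734005] [-0.25139478  0.96788463]
nose1 (np.float64(-5.5), np.float64(-23.4))
nose2 (np.float64(-3.2), np.float64(25.6))
ribR1 (np.float64(-83.5), np.float64(-19.6))
ribR2 (np.float64(-80.4), np.float64(21.7))
rear1 (np.float64(-128.7), np.float64(-24.7))
rear2 (np.float64(-123.7), np.float64(27.3))
bar1 (np.float64(29.3), np.float64(-38.1))
bar2 (np.float64(31.2), np.float64(41.3))
barL1 (np.float64(39.5), np.float64(-39.6))
barL2 (np.float64(40.9), np.float64(39.9))
stopL (np.float64(91.3), np.float64(-31.4))
stopL (np.float64(90.2), np.float64(33.5))
bench h 0.286163576156228
-145 0.7; -140 3.6; -135 5.4; -130 18.1; -125 36.0; -120 37.1; -115 36.4; -110 36.6; -105 36.7; -100 35.6; -95 36.5; -90 36.5; -85 42.3; -80 33.9; -75 33.3; -70 33.7; -65 33.4; -60 32.6; -55 34.0; -50 33.5; -45 33.6; -40 32.8; -35 33.1; -30 33.2; -25 32.5; -20 32.9; -15 33.1; -10 32.8; -5 20.4; 0 19.0; 5 17.9; 10 18.8; 15 18.3; 20 17.9; 25 17.6; 30 40.0; 35 41.1; 40 37.8; 45 31.7; 50 29.2; 55 28.0; 60 26.2; 65 25.3; 70 24.5; 75 21.0; 80 18.1; 85 24.2; 90 23.0; 95 4.3; 100 -0.1; 105 -0.2; 
-60 -0.2; -56 0.7; -52 0.8; -48 3.6; -44 3.8; -40 4.6; -36 23.7; -32 24.2; -28 34.7; -24 35.8; -20 36.6; -16 36.6; -12 35.5; -8 35.4; -4 36.5; 0 36.9; 4 37.0; 8 35.5; 12 35.3; 16 36.6; 20 35.9; 24 27.3; 28 23.8; 32 7.7; 36 4.5; 40 4.1; 44 4.8; 48 1.1; 52 0.7; 56 0.5;
```

```bash
python3 - <<'E'
from h import *
d=np.load('top0.npz')['d'];C=cams.camera_params('top')
v,u=np.mgrid[100:240,170:330];dd=d[100:240,170:330]
X=np.stack([(u-C['cx'])/C['fx']*dd,(v-C['cy'])/C['fy']*dd,dd],-1)-C['t'];X=X@C['R']
o=np.array([545.9,-93.75]);ax=np.array([-.2514,.9679]);l=np.array([-ax[1],ax[0]])
t=X[...,:2]-o;tx=t@ax;ty=t@l;h=X[...,2];ok=(dd>0)&(tx>-122)&(tx<20)
for nm,lo,hi,a,b in [('pad/cass',29,39,-40,40),('guides',21,26.5,-42,42)]:
    m=ok&(h>lo)&(h<hi)&(ty>a)&(ty<b)
    for sgn in(-1,1):
        s=m&(ty*sgn>15);e=[]
        for q in range(-120,20,6):
            k=s&(tx>=q)&(tx<q+6)
            if k.sum()>1:e.append((q+3,(sgn*np.max(sgn*ty[k])),np.median(ty[k])))
        e=np.array(e);print(nm,sgn,np.polyfit(e[:,0],e[:,1],1),np.polyfit(e[:,0],e[:,2],1),len(e))
m=(dd>0)&(h>34)&(h<39)&(tx<-60)&(abs(ty)<32);pts=t[m].astype(np.float32);print(cv2.minAreaRect(pts))
for r_ in range(-130,-70,1):
    pass
k=(h>39.5)&(tx<-60)&(abs(ty)<30);print('rib',np.median(tx[k]),tx[k].min(),tx[k].max(),np.polyfit(ty[k],tx[k],1))
w=X[(dd>0)&(h>50)];print('tall min x',w[w[:,1]<60][:,0].min() if len(w) else None)
s=r.sense();print(s['clock'],s['tcp_rot'])
E
```

```text
pad/cass -1 [ 1.23305101e-02 -2.42725124e+01] [ 3.36214601e-03 -2.03791284e+01] 20
pad/cass 1 [1.33516931e-02 2.63696482e+01] [-7.91406039e-03  2.02456996e+01] 20
guides -1 [ 1.10763497e-02 -3.18960891e+01] [ 2.50667406e-02 -2.88616738e+01] 24
guides 1 [9.92925289e-04 3.27904034e+01] [-3.72466344e-03  2.99126112e+01] 23
((22.800777435302734, -88.708984375), (51.634742736816406, 63.38816833496094), 15.510320663452148)
rib -82.74155283352326 -121.11771360368743 -78.09912506883762 [ -0.09240593 -91.10700321]
tall min x 674.5849884956003
0.1 [-3.14028228e+00 -4.35618804e-06  2.78795189e-01]
```

Call:
{"name": "drive_tool", "arguments": {
  "deltas": [
    [0,0,0,-0.12],
    [0,0,0,-0.12],
    [0,0,0,-0.12],
    [0,0,0,-0.12],
    [0,0,0,-0.12],
    [0,0,0,-0.12],
    [0,0,0,-0.12],
    [0,0,0,-0.12],
    [0,0,0,-0.12],
    [0,0,0,-0.12],
    [0,0,0,-0.12],
    [0,0,0,-0.12]
  ],
  "jaw": 1,
  "force": 60
}}

```text
clock: 1.1
eef_pos: [171.9, -600.6, 247.8]
tcp_rot: [-3.141, -0.001, 1.725]
contact_force: [-0.3, 0.4, 0.9]
opening: -0.001
```

Call:
{"name": "drive_tool", "arguments": {
  "deltas": [
    [0,0,0,-0.103],
    [1.5,2.5,0,0],
    [1.5,2.5,0,0],
    [1.5,2.5,0,0],
    [1.5,2.5,0,0],
    [1.5,2.5,0,0],
    [1.5,2.5,0,0],
    [1.5,2.5,0,0],
    [1.5,2.5,0,0],
    [1.5,2.5,0,0],
    [1.5,2.5,0,0],
    [1.5,2.5,0,0]
  ]
}}

```text
clock: 2.1
eef_pos: [398.1, -371.4, 248.1]
tcp_rot: [-3.141, -0.0, 1.822]
contact_force: [0.7, -0.3, -0.9]
opening: -0.002
```

Call:
{"name": "drive_tool", "arguments": {
  "deltas": [
    [1.5,2.5,0.5,0],
    [1.5,2.5,0.5,0],
    [1.5,2.5,0.5,0],
    [1.5,2.5,0.5,0],
    [1.5,2.5,0.5,0],
    [1.5,2.5,0.5,0],
    [1.0,2.0,0.5,0],
    [0,0,0,0],
    [0,0,0,0]
  ]
}}

```text
clock: 2.85
eef_pos: [537.4, -232.7, 212.6]
tcp_rot: [-3.14, -0.001, 1.824]
contact_force: [-0.1, 0.1, -0.9]
opening: -0.0
```

Call:
{"name": "drive_tool", "arguments": {
  "deltas": [
    [1.0,1.1,1.5,-0.004],
    [1.0,1.1,2.0,0],
    [1.0,1.1,2.0,0],
    [0.4,1.0,2.0,0],
    [0,0,2.0,0],
    [0,0,2.0,0],
    [0,0,1.5,0],
    [0,0,0,0],
    [0,0,0,0]
  ]
}}

```text
clock: 3.6
eef_pos: [569.3, -190.6, 82.9]
tcp_rot: [-3.14, -0.001, 1.825]
contact_force: [0.2, 0.5, -0.1]
opening: 0.001
```

```bash
python3 - <<'E'
from h import *
s=r.sense();print(s['clock'],s['eef_pos'],s['tcp_rot'],s['contact_force'])
p,_=cams.grab_frame('top');q,_=cams.grab_frame('side')
a=cv2.resize(p[120:220,180:310,::-1],(780,600),interpolation=2)[:300*2]
u,v=pix('side',[560,-150,30]).astype(int);print(u,v)
b=cv2.resize(q[v-50:v+50,u-65:u+65,::-1],(780,600),interpolation=2)
cv2.imwrite('pics/m1.png',cv2.resize(np.hstack([a,b]),(800,308)))
E
```

```text
3.6 [ 569.27946914 -190.60393885   82.93741625] [-3.13996114e+00 -8.40809802e-04  1.82494758e+00] [ 0.18251901  0.54702556 -0.12122849]
274 214
```

View pics/m1.png

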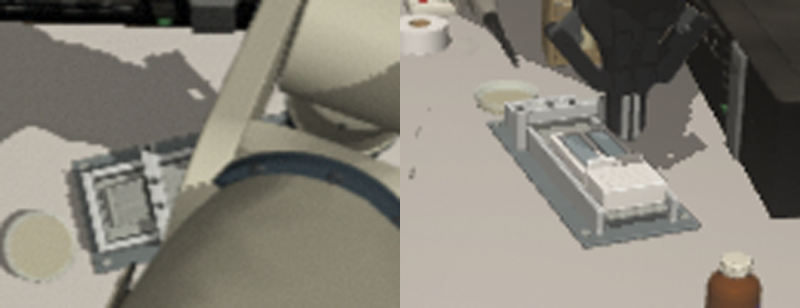

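The side view (right half) shows the closed fingertips at about crop (630,137), above the cassette. The cassette and the track are undisturbed. I'll check the projection.

```bash
python3 - <<'E'
from h import *
print('tip seen',274-65+(630-400)/3.077,214-50+137/3.077,'expected',pix('side',[569.3,-190.6,66]))
o=np.array([545.9,-93.75]);ax=np.array([-.2544,.9671]);l=np.array([-ax[1],ax[0]])
for n,a,b,h in[('padrearL',-124,26,36),('padrearR',-124,-26,36),('ribL',-84,23,42),('ribR',-84,-23,42)]:
    w=o+a*ax+b*l;q=pix('side',[*w,h]);print(n,(q-[209,164])*3.077+[400,0])
E
```

```text
tip seen 283.7481312967176 208.52388690282743 expected [280.89301176 208.12933706]
padrearL [603.20062209 189.53963582]
padrearR [666.53729014 179.52243662]
ribL [587.20002023 159.7988797 ]
ribR [641.60029888 151.70360773]
```

Call:
{"name": "drive_tool", "arguments": {
  "deltas": [
    [0,0,1.0,0],
    [0,0,1.0,0],
    [0,0,0.5,0],
    [0,0,0.2,0],
    [0,0,0.2,0],
    [0,0,0.2,0],
    [0,0,0,0]
  ]
}}

```text
clock: 4.28
eef_pos: [570.2, -189.9, 52.2]
tcp_rot: [-3.141, -0.0, 1.826]
contact_force: [-1.6, 0.5, 4.1]
opening: -0.001
```

Call:
{"name": "drive_tool", "arguments": {
  "deltas": [
    [0,0,0.2,0],
    [0,0,0.2,0],
    [0,0,0.2,0],
    [0,0,0.15,0],
    [0,0,0.1,0],
    [0,0,0,0]
  ]
}}

```text
clock: 4.78
eef_pos: [570.3, -189.9, 44.6]
tcp_rot: [-3.142, -0.0, 1.826]
contact_force: [-3.4, 1.2, 10.2]
opening: -0.003
```

Call:
{"name": "drive_tool", "arguments": {
  "deltas": [
    [0,0,0.1,0],
    [0,0,0.1,0],
    [0,0,0.1,0],
    [0,0,0,0]
  ]
}}

```text
clock: 5.12
eef_pos: [570.4, -189.9, 42.7]
tcp_rot: [3.141, 0.0, 1.826]
contact_force: [-6.4, 2.4, 20.3]
opening: -0.003
```

Call:
{"name": "drive_tool", "arguments": {
  "deltas": [
    [0.2,0,0.05,0],
    [0.3,0,0,0],
    [0.3,0,0,0],
    [0.3,0,0,0],
    [0.3,0,0,0],
    [0.3,0,0,0],
    [0.3,0,0,0],
    [0.3,0,0,0],
    [0,0,0,0]
  ]
}}

```text
clock: 5.87
eef_pos: [567.4, -170.0, 42.9]
tcp_rot: [3.136, 0.006, 1.827]
contact_force: [-1.0, -9.8, 15.4]
opening: -0.001
```

```bash
python3 - <<'E'
from h import *
q,_=cams.grab_frame('side')
cv2.imwrite('pics/m2.png',cv2.resize(q[164:264,209:339,::-1],(780,600),interpolation=2))
E
```

```text
(no output)
```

View pics/m2.png

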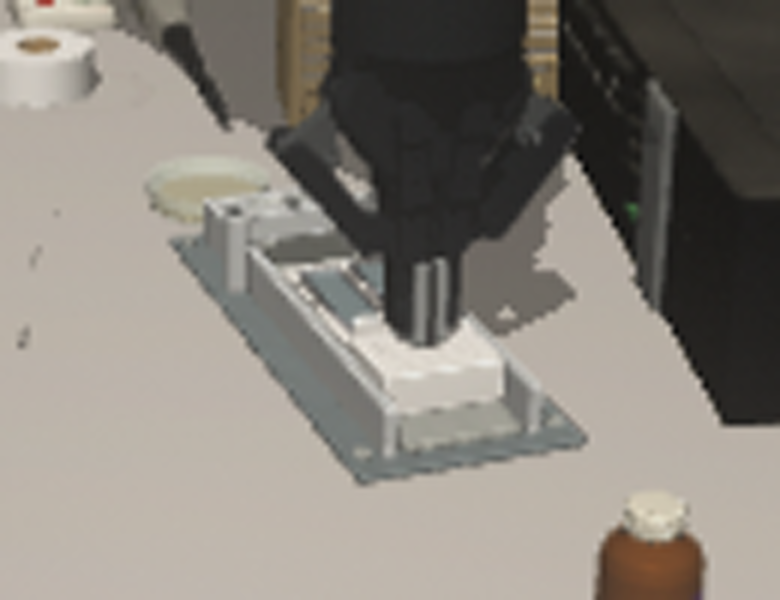

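The picture shows the fingertips on the pad at about (425,335), with the cassette pressed and moved forward. The bottle and petri dish are untouched. I'll continue with slightly more press.

Call:
{"name": "drive_tool", "arguments": {
  "deltas": [
    [0.2,0,0.1,0],
    [0.3,0,0.03,0],
    [0.3,0,0,0],
    [0.3,0,0,0],
    [0.3,0,0,0],
    [0.3,0,0,0],
    [0.3,0,0,0],
    [0.3,0,0,0],
    [0,0,0,0]
  ]
}}

```text
clock: 6.67
eef_pos: [562.3, -149.8, 42.9]
tcp_rot: [3.136, 0.009, 1.828]
contact_force: [-4.8, -23.2, 26.3]
opening: 0.003
```

Call:
{"name": "drive_tool", "arguments": {
  "deltas": [
    [0.2,0,0,0],
    [0.2,0,0,0],
    [0.2,0,0,0],
    [0.2,0,0,0],
    [0,0,0,0]
  ]
}}

```text
clock: 7.08
eef_pos: [560.3, -142.4, 42.9]
tcp_rot: [3.136, 0.009, 1.828]
contact_force: [-5.3, -25.2, 28.1]
opening: -0.004
```

```bash
python3 - <<'E'
from h import *
s=r.sense();print(s['eef_pos'],s['contact_force'],s['wrist_torque'])
q,_=cams.grab_frame('side')
cv2.imwrite('pics/m3.png',cv2.resize(q[174:264,219:339,::-1],(800,600),interpolation=2))
E
```

```text
[ 560.27460954 -142.35098875   42.86416836] [ -5.3320743  -25.195327    28.05681412] [-4.09864471  1.00863877 -0.02419989]
```

View pics/m3.png

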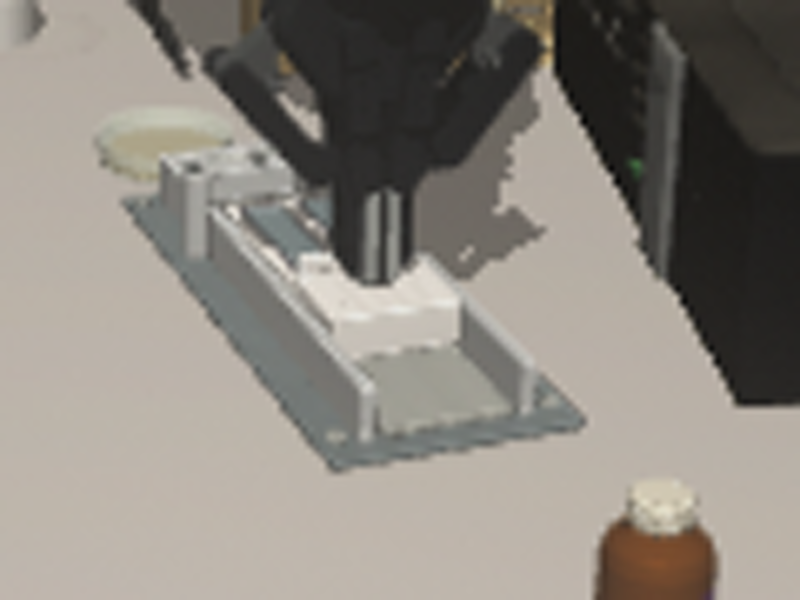

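The cassette (rear edge about (395,335)) keeps advancing, and the nose is now below the bar at about (235,205). It is pressed down, so I'll go on.

Call:
{"name": "drive_tool", "arguments": {
  "deltas": [
    [0.3,0,0,0],
    [0.3,0,0,0],
    [0.3,0,0,0],
    [0.3,0,0,0],
    [0.3,0,0,0],
    [0.3,0,0,0],
    [0.3,0,0,0],
    [0,0,0,0]
  ]
}}

```text
clock: 7.8
eef_pos: [554.8, -121.9, 42.9]
tcp_rot: [3.136, 0.009, 1.828]
contact_force: [-6.4, -25.3, 30.2]
opening: 0.0
```

Call:
{"name": "drive_tool", "arguments": {
  "deltas": [
    [0.3,0,0,0],
    [0.3,0,0,0],
    [0.3,0,0,0],
    [0.3,0,0,0],
    [0.3,0,0,0],
    [0.3,0,0,0],
    [0,0,0,0]
  ]
}}

```text
clock: 8.38
eef_pos: [550.3, -104.8, 42.9]
tcp_rot: [3.136, 0.009, 1.828]
contact_force: [-6.5, -28.1, 32.1]
opening: -0.002
```

Call:
{"name": "drive_tool", "arguments": {
  "deltas": [
    [0.2,0,0,0],
    [0.1,0,0,0],
    [0.1,0,0,0],
    [0,0,0,0]
  ]
}}

```text
clock: 8.72
eef_pos: [549.4, -101.2, 42.9]
tcp_rot: [3.136, 0.009, 1.828]
contact_force: [-6.7, -31.1, 32.3]
opening: -0.0
```

Call:
{"name": "drive_tool", "arguments": {
  "deltas": [
    [0.1,0,0,0],
    [0.1,0,0,0],
    [0,0,0,0]
  ]
}}

```text
clock: 8.97
eef_pos: [548.8, -99.3, 42.9]
tcp_rot: [3.136, 0.009, 1.828]
contact_force: [-7.0, -31.3, 31.8]
opening: -0.004
```

Call:
{"name": "drive_tool", "arguments": {
  "deltas": [
    [0.1,0,0,0],
    [0.1,0,0,0],
    [0,0,0,0]
  ]
}}

```text
clock: 9.22
eef_pos: [548.9, -98.9, 42.9]
tcp_rot: [3.136, 0.012, 1.83]
contact_force: [-6.1, -42.4, 29.1]
opening: 0.002
```

Call:
{"name": "drive_tool", "arguments": {
  "deltas": [
    [0.1,0,0,0],
    [0.1,0,0,0],
    [0,0,0,0]
  ]
}}

```text
clock: 9.47
eef_pos: [548.9, -98.5, 43.0]
tcp_rot: [3.135, 0.014, 1.831]
contact_force: [-5.4, -54.0, 25.9]
opening: -0.001
```

The force jumped from 31 to 54 N with only 0.4 mm of travel, so the nose is on the end stop. I'll relax the push while still pressing, then lift straight up.

Call:
{"name": "drive_tool", "arguments": {
  "deltas": [
    [-0.2,0,0,0],
    [-0.2,0,0,0],
    [-0.2,0,0,0],
    [0,0,0,0]
  ]
}}

```text
clock: 9.8
eef_pos: [548.9, -99.2, 42.8]
tcp_rot: [3.136, 0.005, 1.827]
contact_force: [-6.8, -16.6, 35.4]
opening: -0.003
```

Call:
{"name": "drive_tool", "arguments": {
  "deltas": [
    [-0.1,0,0,0],
    [0,0,-0.2,0],
    [0,0,-0.2,0],
    [0,0,-0.2,0],
    [0,0,0,0]
  ]
}}

```text
clock: 10.22
eef_pos: [548.7, -99.2, 46.4]
tcp_rot: [3.137, 0.005, 1.827]
contact_force: [3.5, -13.4, -1.2]
opening: 0.003
```

Call:
{"name": "drive_tool", "arguments": {
  "deltas": [
    [-0.1,0,0,0],
    [-0.1,0,0,0],
    [-0.1,0,0,0],
    [0,0,0,0]
  ]
}}

```text
clock: 10.55
eef_pos: [548.6, -100.1, 46.1]
tcp_rot: [3.138, 0.001, 1.825]
contact_force: [1.7, 1.1, 6.2]
opening: -0.001
```

Call:
{"name": "drive_tool", "arguments": {
  "deltas": [
    [0,0,-0.2,0],
    [0,0,-0.2,0],
    [0,0,-0.3,0],
    [0,0,-1.0,0],
    [0,0,-2.0,0],
    [0,0,-2.0,0],
    [-1.5,0,-2.0,0],
    [-2,0,-2.0,0],
    [-3,0,-2.0,0],
    [-3,0,-2,0],
    [-3,0,-2,0],
    [-3,0,0,0]
  ]
}}

```text
clock: 11.55
eef_pos: [587.7, -251.9, 207.2]
tcp_rot: [3.137, 0.003, 1.826]
contact_force: [1.3, -0.4, -0.2]
opening: 0.003
```

Call:
{"name": "drive_tool", "arguments": {
  "deltas": [
    [-2,-3,0,0],
    [-2,-3,0,0],
    [-2,-3,0,0],
    [-2,-3,0,0],
    [-2,-3,0,0],
    [-2,-3,0,0],
    [-2,-3,0,0],
    [-2,-3,0,0],
    [-2,-3,0,0],
    [-2,-3,0,0],
    [-1,-1,0,0],
    [0,0,0,0]
  ]
}}

```text
clock: 12.55
eef_pos: [336.8, -533.5, 202.5]
tcp_rot: [-3.141, 0.001, 1.823]
contact_force: [0.1, 1.2, 0.3]
opening: 0.0
```

```bash
python3 - <<'E'
from h import *
s=r.sense();print(s['clock'],s['eef_pos'],s['contact_force'])
p,d=cams.grab_frame('top');q,_=cams.grab_frame('side')
a=cv2.resize(p[140:220,180:310,::-1],(780,480),interpolation=2)
b=cv2.resize(q[174:254,209:339,::-1],(780,480),interpolation=2)
cv2.imwrite('pics/m4.png',cv2.resize(np.vstack([a,b]),(480,590)))
C=cams.camera_params('top')
v,u=np.mgrid[140:215,185:310];dd=d[140:215,185:310]
X=np.stack([(u-C['cx'])/C['fx']*dd,(v-C['cy'])/C['fy']*dd,dd],-1)-C['t'];X=X@C['R']
o=np.array([545.9,-93.75]);ax=np.array([-.2544,.9671]);l=np.array([-ax[1],ax[0]])
t=X[...,:2]-o;tx=t@ax;ty=t@l;h=X[...,2]
for A in range(-60,100,4):
    k=(dd>0)&(abs(ty)<20)&(tx>=A)&(tx<A+4)
    if k.any():print(A,np.median(h[k]).round(1),end='; ')
p0=np.load('top0.npz')['p']
for n,(x0,x1,y0,y1) in dict(petri=(178,205,187,213),bottle=(343,370,145,168),roll=(105,140,215,245)).items():
    g=lambda im:cv2.cvtColor(im[y0:y1,x0:x1],cv2.COLOR_RGB2GRAY).astype(np.float32)
    print(n,cv2.phaseCorrelate(g(p0),g(p)))
E
```

```text
12.55 [ 336.77354876 -533.5394569   202.47837684] [0.0939166  1.2067041  0.25883961]
-60 12.5; -56 13.6; -52 13.5; -48 13.7; -44 13.6; -40 13.1; -36 31.4; -32 32.8; -28 31.2; -24 32.2; -20 31.2; -16 31.4; -12 32.1; -8 31.8; -4 31.7; 0 31.6; 4 37.0; 8 33.4; 12 26.7; 16 26.9; 20 28.0; 24 28.3; 28 33.2; 32 41.1; 36 40.3; 40 39.4; 44 33.3; 48 32.5; 52 30.0; 56 30.2; 60 30.0; 64 29.5; 68 29.0; 72 32.3; 76 30.7; 80 26.2; 84 24.3; 88 22.5; 92 6.8; 96 3.4; petri ((0.7124292705505102, 0.3023361611174682), 0.6751703597881176)
bottle ((0.489433909276622, 0.1359933121318182), 0.9999515285462509)
roll ((-0.08071678724117959, -0.2938049581542792), 0.7915299680497911)
```

View pics/m4.png

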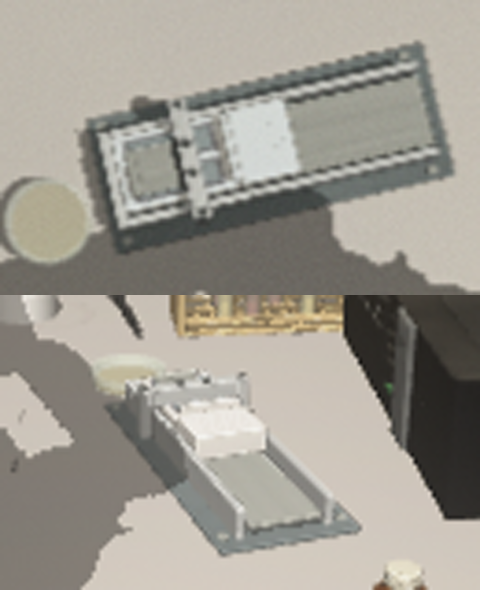

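The final picture shows the cassette under the bar, rear edge at about x = -36 mm in the track frame (-35 at home). The pad is 31.5 mm high, so the bar is holding it, and the petri dish, bottle and roll have not moved. I'm handing the job in.

```bash
python3 -c "
from rig import job
print(job.sign_off())"
```

```text
the job is handed in; nothing more can be done
None
```

The cassette is loaded, home against the end stop and held down by the gate bar. I handed the job in at about 12.6 s of the 38 s allowed.

I pressed it fully down on its thumb pad with the shut fingertips and kept it down with about 15–35 N. I then pushed it by the rib along the track, under the bar and the leaf spring, for about 90 mm. At the end the push force jumped from 31 to 54 N with almost no travel, which marks the end stop. I eased off the push, lifted straight up and backed the arm away.

Last checks from the camera depth and pictures:
- **Position:** the rear edge is at about x = -36 mm in the track frame, where home is -35 mm. That agrees within the measurement error of about 2 mm.
- **Height:** the pad top is about 31.5 mm above the bench, so the sprung floor is roughly 5 mm down, as expected with the bar holding it.
- **Other objects:** the petri dish, bottle and label roll look unmoved. The image comparison gave shifts of 0.8 pixel or less (about 2 mm). The petri dish gave the largest, probably because of the arm's changed shadow.
- **Robot:** the arm is well clear and touching nothing.

I could not see the nose touching the stop directly, so that rests on the force jump and the rear-edge position.

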